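# Empties through the bin flap, then twist-lock the bin

### The job

Clear away the empty formula cartons: unlock the white waste bin by pushing down its knob and turning it a quarter turn anticlockwise so that it pops up, push every small empty carton (there may be three to five) through the sprung flap so that it falls inside and the flap closes behind it, then lock the bin again by pushing the knob down and turning it back clockwise to its stop. Leave the cup, the formula container, the big full carton and the red sleeve standing where they are.

Things in the scene. Friction and masses are not known exactly. Their poses are not given: they have to be found in the camera images.
- bin: White plastic countertop waste bin, a closed box 210 mm (its x) by 370 mm (its y) by 250 mm high, fixed to the ledge. Origin: centre of its underside; z up. Its flat grey lid (top at 250 mm) has a rectangular opening, 130 mm along x by 105 mm along y, centred at (0, -112 mm), covered by the flap, and the lock knob at (0, +20 mm). Inside, a steep chute under the opening leads things away towards +y. All its surfaces are slippery.
- opening (a point): Centre of the flap opening, in the plane of the lid's top, 250 mm above the ledge; axes as the bin's.
- flap (a joint): Sprung smooth steel flap, 127 by 102 mm, filling the opening 1 mm below the lid's top. Hinged along the edge at bin y = -165 mm, swings down into the bin. 0 = shut, 1.45 rad = hanging. Opens from 0.9 N at its middle, 1.5 N holds it wide open. A carton just laid on it does not open it; a half-inserted one may stay pinched until pushed below the lid. Bolted shut while locked.
- lock_turn (a joint): Turn of the lock knob in rad: 0 = locked (grip bar along the bin's x), growing anticlockwise seen from above to 1.5 (end stop) = unlocked. A bayonet: it can leave the unlocked position only while pushed down; under way it stays at whatever angle it is left; on reaching about 1.4 when unlocking it springs up.
- lock_press (a joint): Height of the lock knob in m: 0 = its height when locked (a spring holds it up against the bayonet flange there), +0.008 = popped up (unlocked), -0.006 = hard stop. To lock from popped up, push the knob down by 8.5 to 13 mm (4 N at first, 6 N at the end; no need to reach the hard stop) and turn it clockwise while it is held down; once turned by about 0.4 rad the flange keeps it down.
- lock_grip (a point): Centre of the knob's upright grip bar; moves and turns with the knob, bar along its x. Bar 60 mm long, 16 mm thick, 28 mm high (14 mm above and below this point), standing on a round disc of 34 mm radius, whose top is 14 mm below this point. When locked this point is 28 mm above the lid. Pressing fingertips on the disc, or on the bar, pushes the knob down.
- carton1_center (a point): Centre of an empty formula carton: light paper-white box 46 by 46 by 80 mm high, 60 g, upright on the ledge at the start (its long axis is its z), small round foil seal on top. Absent in some starts. All such cartons are alike.
- carton2_center (a point): Centre of an empty formula carton: light paper-white box 46 by 46 by 80 mm high, 60 g, upright on the ledge at the start (its long axis is its z), small round foil seal on top. Absent in some starts. All such cartons are alike.
- carton3_center (a point): Centre of an empty formula carton: light paper-white box 46 by 46 by 80 mm high, 60 g, upright on the ledge at the start (its long axis is its z), small round foil seal on top. Absent in some starts. All such cartons are alike.
- carton4_center (a point): Centre of an empty formula carton: light paper-white box 46 by 46 by 80 mm high, 60 g, upright on the ledge at the start (its long axis is its z), small round foil seal on top. Absent in some starts. All such cartons are alike.
- carton5_center (a point): Centre of an empty formula carton: light paper-white box 46 by 46 by 80 mm high, 60 g, upright on the ledge at the start (its long axis is its z), small round foil seal on top. Absent in some starts. All such cartons are alike.
- espresso_cup_mid (a point): Bystander, centre (half-way up) of the white ceramic espresso cup, 64 mm wide, 60 mm high, standing among the cartons. To be left standing where it is.
- formula_container_mid (a point): Bystander, centre (half-way up) of the clear plastic formula container with white twist cap, 96 mm wide, 150 mm high. To be left standing where it is.
- full_carton_mid (a point): Bystander, centre (half-way up) of the large unopened carton, 75 by 75 by 170 mm, 0.9 kg: full, not to be thrown away. To be left standing where it is.
- bottle_sleeve_mid (a point): Bystander, centre (half-way up) of the red silicone bottle sleeve, an upright tube 72 mm wide, 90 mm high. To be left standing where it is.

How it is judged:
By the outcome, as a careful person would: the job done as asked, in the order asked, and still so for the second after the job is handed in, with the robot touching nothing.
Of carton1, carton2, carton3, carton4, carton5 only 3 to 5 are there at a start; the rules pass over those that are not, and their reading is None.
At some moment in a run one of carton1, carton2, carton3, carton4, carton5 may be knocked a few centimetres aside while the robot is not near it.
Once in a run the grip may slacken for a moment while it holds something.
It also fails if it takes over 210 s, if anything falls off the work surface, if the arm or the gripper's body presses on something with over 40 N, if the wrist force passes 120 N, or if a joint passes its speed limit or range.

### The arm

A 6-joint arm with a two-finger parallel gripper is mounted at the origin on the work surface. World frame = base frame: x ahead of the robot, y to its left, z up, the work surface at z = 0. Lengths are in m, angles in rad, forces in N, time in s.
With the tool pointing down it reaches from about 0.35 to 0.975 m from the base axis. Payload 4.9 kg.
Tool frame: the origin (TCP) lies at the very end of the fingers, on their centre line; the grasp point (between the pads) lies 19 mm behind it; z points along the fingers, y is the line along which they close (so a half turn about z gives the same grasp; the last joint's range is limited). The gripper opens to 85 mm and grips with 20 to 120 N. Pads are 22 mm wide; open, the fingers measure 114 mm over their backs; the gripper's body (76 mm by 85 mm) begins 54 mm behind the grasp point. The pads swing forward as they close: fully open they stand 13 mm farther back than shut.
Start: joints at [-1.262, 0.053, 1.613, -0, 1.476, -0.119], TCP at [0.259, -0.569, 0.231] pointing down, gripper open.
Joint ranges: [-3.01, 3.01], [-1.01, 2.22], [0.06, 2.58], [-1.02, 4.17], [0.09, 2.62], [-3.14, 3.14]. Speed limits (rad/s): [2.57, 2.57, 3.14, 3.14, 3.14, 3.14].

### API

Orientations are given as a rotation vector (axis times angle).
In Python, from station import * gives the robot as it stands.
- The arm moves only by the shell command python3 -m crank 'ROWS' [OPENING] [FORCE]. ROWS is JSON, a list of rows, each an object with "offset": the shift along the tool's x, y, z in m, a list of three; "twist": the turn, a rotation vector about the tool's x, y, z in degrees, a list of three. In form: [{"offset": [x, y, z], "twist": [rx, ry, rz]}, ...]. A call has 1 to 20 rows; each row is the pose to reach, as a shift and turn from the pose commanded when the call began, along the tool's axes at that moment; what a row does not reach only later rows make up. A row lasts 1/8 s, in which the tool goes at most 62.5 mm and 10.7 degrees, less where a joint would pass 70% of its speed; a pose out of reach is approached as far as the arm can. A call with a gripper value outside its range is refused whole. OPENING is the opening, from 0 (shut) to 1 (fully open), set as the call begins (- or left out, the last holds). The fingers move at their own pace and stop on an object; FORCE is the grip in N (left out, the last holds). Time passes only in rows, so rows that repeat a pose let the fingers close. It gives the time, the measured TCP pose, the force, the opening and the grip force at its end, in the units of the state.
- get_obs(): the state, without advancing time (a new reading comes with each control period).
- get_image(name): name is "scene" or "top"; returns the picture (400x640x3 uint8, red, green, blue); there is no depth.
- get_calibration(name): a dict with "intrinsics" (3x3 intrinsics, pixels), "world_from_camera" (4x4, takes a point from camera to world coordinates). Camera axes: x right, y up, looking along -z (the intrinsics and any distortion apply to the point x, -y, -z); pixel columns grow to the right and rows downward; lengths in m; the calibration is good to about 2 mm. A picture is of the moment at which its call begins. get_calibration takes no time and is no camera call.
- finish_job(): hands the job in; it is judged then, once.
Trained networks look in the newest picture that a camera, given by its name, has taken for a name from the list of things; names that differ only in an ending like _2 or _b are one class to them, and where a whole thing is asked for, a point or a joint stands for the part that bears it (a point fixed in the world has none). Each returns a list of dicts, best first, with "confidence" (0 to 1); they miss things now and then, are a little off and sometimes report something else, mostly with a low value. They report only what shows in the picture. A call takes as long as a camera call.
- cut_out(query, camera): "region" (400x640 bool, what is visible of it) and "rect" ([centre column, centre row, width, height] in pixels, round what is visible of it).
The state is a dict: "t": time; "q": joint angles; "dq": joint speeds; "effort": joint torques, N m; "tool_pos": TCP position; "tool_rot": TCP orientation; "contact_force": force on the tool from outside, world axes, zero at the start; "wrist_torque": the same for the moment, N m; "opening": finger opening in m; "grip_force": force on a finger pad.
Only numpy, scipy, OpenCV 4.12 (cv2) and the standard library are available. Lean on these libraries where they do the work, as an engineer would, in place of code of your own. Each camera call takes 0.05 s, during which the arm holds its last target. There are 200 camera calls.

## Working session

There is one attempt and no reset: what is moved stays moved. The work goes in short steps, Python scripts to look and compute and a shell command to move; the robot and the scene stay as the last step left them, time stands still between calls to the robot, and variables do not carry over. Pictures are saved under pics/ and viewed, at most 14 in all, crops included, and the job is handed in when it is done.

```bash
mkdir -p pics; ls
python3 - <<'E'
from station import *
import cv2,numpy as np
np.set_printoptions(precision=4,suppress=True)
for n in("scene","top"):
    im=get_image(n); cv2.imwrite(f"pics/{n}0.png",im[...,::-1]); c=get_calibration(n); print(n,c)
print(get_obs())
E
```

```text
pics
scene {'intrinsics': array([[373.746 ,   0.    , 319.4248],
       [  0.    , 373.746 , 202.8896],
       [  0.    ,   0.    ,   1.    ]]), 'world_from_camera': array([[ 0.8594, -0.2684,  0.4352,  1.1097],
       [ 0.511 ,  0.4817, -0.7119, -0.9324],
       [-0.0186,  0.8342,  0.5511,  0.8258],
       [ 0.    ,  0.    ,  0.    ,  1.    ]])}
top {'intrinsics': array([[493.4028,   0.    , 327.4695],
       [  0.    , 493.4028, 202.6278],
       [  0.    ,   0.    ,   1.    ]]), 'world_from_camera': array([[-0.0228,  0.9931, -0.1151,  0.4592],
       [-0.9993, -0.0261, -0.0278, -0.1276],
       [-0.0306,  0.1144,  0.993 ,  1.4199],
       [ 0.    ,  0.    ,  0.    ,  1.    ]])}
{'t': 0.1, 'q': array([-1.262 ,  0.0533,  1.6142, -0.    ,  1.476 , -0.119 ]), 'dq': array([ 0.0004, -0.0003, -0.0016, -0.0002, -0.0003,  0.0007]), 'effort': array([  0.0005, -39.4903, -37.1362,  -0.0001,   0.0039,   0.    ]), 'tool_pos': array([ 0.2591, -0.5681,  0.2302]), 'tool_rot': array([-3.0682, -0.6665,  0.0003]), 'contact_force': array([0.3976, 0.9587, 0.2894]), 'wrist_torque': array([-0.0411,  0.0392, -0.0259]), 'grip_force': 0.0, 'opening': 0.08546899870666942}
```

View pics/top0.png

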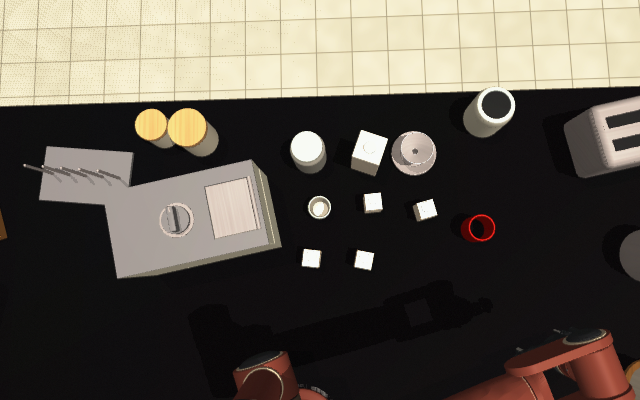

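View pics/scene0.png

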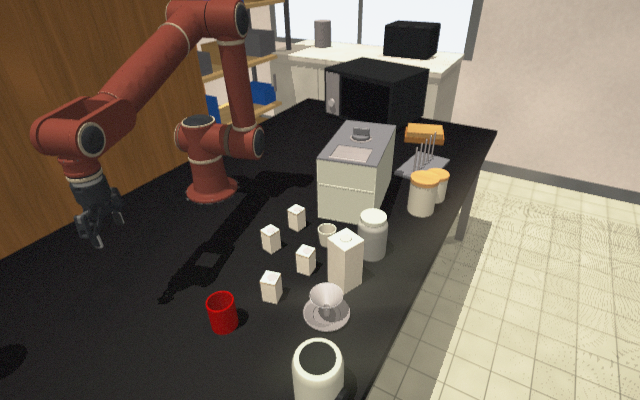

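The top view shows the bin with its knob at about (175,219) and flap at (232,207). There are four small cartons at (373,203), (425,210), (311,258) and (364,260), a cup at (319,207) and a sleeve at (480,228). The scene view confirms four cartons.

```bash
cat > h.py <<'E'
from station import *
import cv2,numpy as np
from scipy.spatial.transform import Rotation as R
np.set_printoptions(precision=4,suppress=True)
def p2w(cam,uv,z):
    c=get_calibration(cam);K=c["intrinsics"];T=c["world_from_camera"]
    uv=np.atleast_2d(uv).astype(float)
    d=np.c_[(uv[:,0]-K[0,2])/K[0,0],-(uv[:,1]-K[1,2])/K[1,1],-np.ones(len(uv))]@T[:3,:3].T
    return T[:3,3]+d*((z-T[2,3])/d[:,2])[:,None]
def rel(p,yaw=None):
    """offset in tool axes to world point p; twist z deg to put tool y (closing line) at world yaw deg (mod 180)"""
    o=get_obs();M=R.from_rotvec(o["tool_rot"]).as_matrix()
    out=M.T@(np.array(p)-o["tool_pos"]); 
    cy=np.degrees(np.arctan2(M[1,1],M[0,1]))
    tw=None if yaw is None else -((yaw-cy+90)%180-90)
    return out.round(4),tw
def cartons(z=0.08):
    im=get_image("top"); res=[]
    for d in cut_out("carton1_center","top"):
        reg=d["region"]&(im.min(2)>205)
        if d["confidence"]<.3 or reg.sum()<60: print("skip",d["confidence"],d["rect"]); continue
        pts=p2w("top",np.argwhere(reg)[:,::-1],z)[:,:2]
        (c,s,a)=cv2.minAreaRect((pts*1000).astype(np.float32))
        print("carton",round(d["confidence"],2),np.round(d["rect"]),"mean",pts.mean(0),"rect",np.round(c),np.round(s),round(a,1))
    return im
E
python3 - <<'E'
from h import *
im=cartons()
for q in("flap","bin","lock_grip","espresso_cup_mid","bottle_sleeve_mid","full_carton_mid","formula_container_mid"):
    for d in cut_out(q,"top")[:1]:
        print(q,d["confidence"],np.round(d["rect"]))
        cs,_=cv2.findContours(d["region"].astype(np.uint8),0,1);c=max(cs,key=cv2.contourArea)
        if q=="flap":
            b=cv2.boxPoints(cv2.minAreaRect(c)); P=p2w("top",b,.249)[:,:2];print(b,P,P.mean(0))
            for i in range(4):print(np.linalg.norm(P[i]-P[i-1]),np.degrees(np.arctan2(*(P[i]-P[i-1])[::-1])))
        if q=="lock_grip": print(p2w("top",c[:,0].mean(0),.27),cv2.minAreaRect(c))
        if q=="bin": print(cv2.approxPolyDP(c,4,True)[:,0])
    cv2.imwrite("pics/bin.png",cv2.resize(im[150:290,90:290,::-1],None,fx=4,fy=4,interpolation=2))
o=get_obs();print(R.from_rotvec(o["tool_rot"]).as_matrix())
E
```

```text
flap 0.92 [232. 208.  53.  59.]
[[204.2191 186.7784]
 [246.4581 178.0822]
 [256.9901 229.2373]
 [214.751  237.9336]] [[0.6414 0.2023]
 [0.6598 0.0995]
 [0.5355 0.0748]
 [0.5172 0.1762]] [0.5885 0.1382]
0.12684682993046115 11.866006790270095
0.10437070423008317 -79.82981039702618
0.12673774666726886 -168.72724487706896
0.1030556346642541 100.21299513471409
bin 0.86 [193. 220. 180. 118.]
[[266 177]
 [247 160]
 [104 193]
 [117 276]
 [159 274]
 [281 246]]
lock_grip 0.76 [176. 221.  31.  26.]
[[0.5622 0.2655 0.27  ]] ((174.5, 219.5), (27.0, 29.0), 90.0)
espresso_cup_mid 0.64 [320. 207.  24.  26.]
bottle_sleeve_mid 0.73 [480. 228.  33.  30.]
full_carton_mid 0.89 [370. 151.  35.  51.]
formula_container_mid 0.62 [308. 150.  36.  46.]
[[ 0.9099  0.4149 -0.    ]
 [ 0.4149 -0.9099  0.    ]
 [ 0.     -0.     -1.    ]]
```

View pics/bin.png

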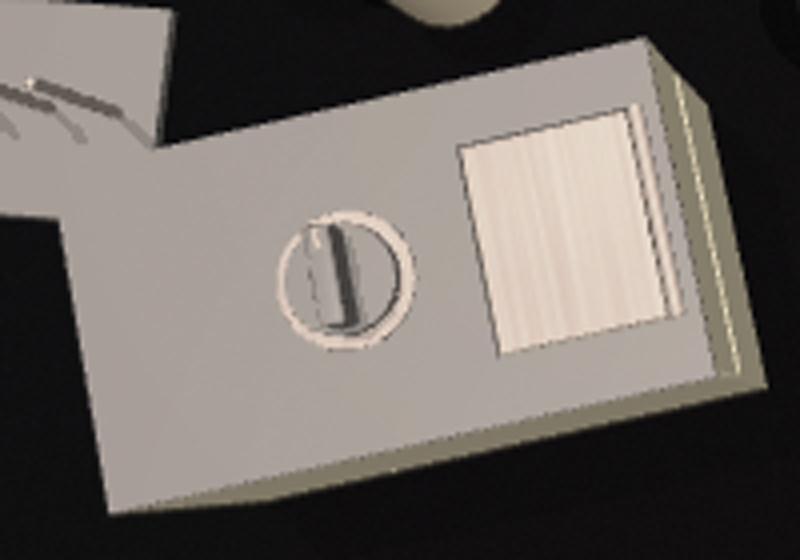

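The crop shows the bar locked along the bin's x, the disc centre at about crop (346,280), and clear lid and opening corners. I'll fit the bin pose to those.

Run:
```python
from h import *
px=np.array([(648,38),(715,377),(108,515),(458,147),(500,355),(637,105),(684,313)])/4.+[90-.4,150-.4]
b=np.array([(105,-185),(-105,-185),(-105,185),(65,-59.5),(-65,-59.5),(65,-164.5),(-65,-164.5)])/1e3
w=p2w("top",px,.25)[:,:2]
r,rs=R.align_vectors(np.c_[w-w.mean(0),w[:,0]*0],np.c_[b-b.mean(0),b[:,0]*0])
A=r.as_matrix()[:2,:2];t=w.mean(0)-A@b.mean(0);yaw=np.degrees(np.arctan2(A[1,0],A[0,0]))
print("bin",t,yaw,"res",(b@A.T+t-w)*1000,"knob",A@[0,.02]+t,"open",A@[0,-.112]+t)
print("bar px check",p2w("top",[[170.3,219.1]],.292),"disc",p2w("top",[[176.2,219.7]],.255))
im=cartons()
for u,v in[(373,203),(425,210),(311,258),(364,260)]:
    m=np.zeros(im.shape[:2],np.uint8);m[v-15:v+15,u-15:u+15]=1
    reg=(m>0)&(im.min(2)>205)
    P=p2w("top",np.argwhere(reg)[:,::-1],.08)[:,:2]
    print(u,v,reg.sum(),P.mean(0),cv2.minAreaRect((P*1000).astype(np.float32)))
for n,u,v,z in[("cup",319,207,.06),("sleeve",481,227,.09),("full",372,144,.17),("form",308,146,.15)]:print(n,p2w("top",[[u,v]],z)[0])
```

```text
bin [0.5678 0.2463] 11.238776942830073 res [[ 0.9348 -1.2937]
 [ 0.7731 -3.3108]
 [ 1.8339 -3.2849]
 [ 0.8502 -1.6468]
 [-0.5894 -0.9862]
 [-1.3416  4.1337]
 [-2.461   6.3888]] knob [0.5639 0.2659] open [0.5896 0.1365]
bar px check [[0.5612 0.2689 0.292 ]] disc [[0.5627 0.2676 0.255 ]]
373 203 259 [ 0.6157 -0.2144] ((615.7996215820312, -214.44351196289062), (43.5638427734375, 43.95683288574219), 88.5150146484375)
425 210 265 [ 0.5912 -0.3586] ((591.3086547851562, -358.666259765625), (43.95903778076172, 44.18679428100586), 14.536165237426758)
311 258 269 [ 0.4658 -0.0414] ((465.9176025390625, -41.43212127685547), (44.01908493041992, 43.93667984008789), 81.83802795410156)
364 260 270 [ 0.4578 -0.1846] ((457.95635986328125, -184.66696166992188), (44.02237319946289, 43.638832092285156), 77.46776580810547)
cup [ 0.6053 -0.0658  0.06  ]
sleeve [ 0.537  -0.4995  0.09  ]
full [ 0.7533 -0.211   0.17  ]
form [ 0.7577 -0.0443  0.15  ]
```

Run:
```python
from h import *
print(rel([.562,.2675,.40],101.2))
```

```text
(array([ 0.6223, -0.6352, -0.1687]), np.float64(13.312532806255263))
```

```bash
python3 -m crank '[{"offset":[0,0,-0.05],"twist":[0,0,0]},{"offset":[0,0,-0.10],"twist":[0,0,0]},{"offset":[0.03,-0.03,-0.15],"twist":[0,0,0]},{"offset":[0.06,-0.06,-0.169],"twist":[0,0,0]},{"offset":[0.10,-0.10,-0.169],"twist":[0,0,2]},{"offset":[0.14,-0.14,-0.169],"twist":[0,0,4]},{"offset":[0.18,-0.18,-0.169],"twist":[0,0,6]},{"offset":[0.22,-0.22,-0.169],"twist":[0,0,8]},{"offset":[0.26,-0.26,-0.169],"twist":[0,0,10]},{"offset":[0.30,-0.30,-0.169],"twist":[0,0,12]},{"offset":[0.34,-0.345,-0.169],"twist":[0,0,13.3]},{"offset":[0.38,-0.385,-0.169],"twist":[0,0,13.3]},{"offset":[0.42,-0.425,-0.169],"twist":[0,0,13.3]},{"offset":[0.46,-0.465,-0.169],"twist":[0,0,13.3]},{"offset":[0.50,-0.505,-0.169],"twist":[0,0,13.3]},{"offset":[0.54,-0.545,-0.169],"twist":[0,0,13.3]},{"offset":[0.58,-0.59,-0.169],"twist":[0,0,13.3]},{"offset":[0.622,-0.635,-0.169],"twist":[0,0,13.3]},{"offset":[0.622,-0.635,-0.169],"twist":[0,0,13.3]},{"offset":[0.622,-0.635,-0.169],"twist":[0,0,13.3]}]' 0.5
python3 - <<'E'
from h import *
print(rel([.562,.2675,.268],101.2))
E
```

```text
t: 3.15
tool_pos: [0.5617, 0.2671, 0.4001]
tool_rot: [3.126, 0.307, -0.001]
contact_force: [-0.7, 0.1, -0.7]
opening: 0.0426
grip_force: 0.0
(array([ 0.0004, -0.0004,  0.1321]), np.float64(0.033345959249913903))
```

```bash
python3 -m crank '[{"offset":[0,0,0.04],"twist":[0,0,0]},{"offset":[0,0,0.08],"twist":[0,0,0]},{"offset":[0,0,0.11],"twist":[0,0,0]},{"offset":[0,0,0.13],"twist":[0,0,0]},{"offset":[0,0,0.13],"twist":[0,0,0]}]' 0.5
python3 -m crank '[{"offset":[0,0,0],"twist":[0,0,0]},{"offset":[0,0,0],"twist":[0,0,0]},{"offset":[0,0,0],"twist":[0,0,0]},{"offset":[0,0,0],"twist":[0,0,0]},{"offset":[0,0,0],"twist":[0,0,0]},{"offset":[0,0,0],"twist":[0,0,0]}]' 0 30
python3 -c "from h import *;o=get_obs();print(o['contact_force'],o['wrist_torque'],o['tool_pos'])"
```

```text
t: 3.78
tool_pos: [0.5612, 0.2661, 0.2691]
tool_rot: [3.126, 0.305, -0.004]
contact_force: [-0.6, -0.3, 0.3]
opening: 0.0428
grip_force: 0.0
t: 4.53
tool_pos: [0.5624, 0.2684, 0.2722]
tool_rot: [-3.124, -0.308, -0.005]
contact_force: [-0.7, 5.5, 4.9]
opening: 0.0153
grip_force: 35.6
[-0.6508  5.4551  4.8803] [0.8824 0.0718 0.032 ] [0.5624 0.2684 0.2722]
```

```bash
python3 -m crank '[{"offset":[0,-0.002,0.002],"twist":[0,0,0]},{"offset":[0,-0.002,0.004],"twist":[0,0,0]},{"offset":[0,-0.002,0.006],"twist":[0,0,0]},{"offset":[0,-0.002,0.006],"twist":[0,0,0]}]' 0 40
```

```text
t: 5.03
tool_pos: [0.5624, 0.2686, 0.2667]
tool_rot: [3.125, 0.306, 0.005]
contact_force: [-1.0, 0.5, 7.5]
opening: 0.015
grip_force: 40.7
```

Moved down with it 5.5 mm; now I'll turn anticlockwise, which is negative about tool z.

```bash
python3 -m crank '[{"offset":[0,0,0.001],"twist":[0,0,-7]},{"offset":[0,0,0.001],"twist":[0,0,-14]},{"offset":[0,0,0.001],"twist":[0,0,-21]},{"offset":[0,0,0.001],"twist":[0,0,-28]},{"offset":[0,0,0.001],"twist":[0,0,-35]},{"offset":[0,0,0.001],"twist":[0,0,-42]},{"offset":[0,0,0.001],"twist":[0,0,-49]},{"offset":[0,0,0.001],"twist":[0,0,-56]},{"offset":[0,0,0.001],"twist":[0,0,-63]},{"offset":[0,0,0.001],"twist":[0,0,-70]},{"offset":[0,0,0.001],"twist":[0,0,-76]},{"offset":[0,0,0.001],"twist":[0,0,-82]},{"offset":[0,0,0.001],"twist":[0,0,-86]},{"offset":[0,0,0.001],"twist":[0,0,-88]},{"offset":[0,0,0.001],"twist":[0,0,-88]}]'
python3 -c "from h import *;o=get_obs();print(o['contact_force'],o['wrist_torque'],o['tool_pos'],rel([0,0,0],101.2)[1])"
```

```text
t: 6.9
tool_pos: [0.5623, 0.2691, 0.2667]
tool_rot: [2.036, 2.389, 0.004]
contact_force: [-2.9, 0.4, 9.8]
opening: 0.0148
grip_force: 45.1
[-2.9311  0.366   9.8208] [ 0.1793  0.4342 -0.5346] [0.5623 0.2691 0.2667] 87.92526626440309
```

```bash
python3 -m crank '[{"offset":[0,0,-0.004],"twist":[0,0,0]},{"offset":[0,0,-0.009],"twist":[0,0,0]},{"offset":[0,0,-0.013],"twist":[0,0,0]},{"offset":[0,0,-0.013],"twist":[0,0,0]}]'
python3 -m crank '[{"offset":[0,0,0],"twist":[0,0,0]},{"offset":[0,0,0],"twist":[0,0,0]},{"offset":[0,0,0],"twist":[0,0,0]},{"offset":[0,0,-0.03],"twist":[0,0,0]},{"offset":[0,0,-0.07],"twist":[0,0,0]},{"offset":[0,0,-0.12],"twist":[0,0,0]},{"offset":[0,0,-0.16],"twist":[0,0,0]},{"offset":[0,0,-0.16],"twist":[0,0,0]}]' 0.5
python3 - <<'E'
from h import *
print(rel([.466,-.0415,.42],-8))
print(rel([.588,.138,.42],11.2))
E
```

```text
t: 7.4
tool_pos: [0.5622, 0.269, 0.2771]
tool_rot: [2.036, 2.391, 0.003]
contact_force: [3.0, 1.1, 4.6]
opening: 0.0151
grip_force: 44.3
t: 8.4
tool_pos: [0.5622, 0.2694, 0.4413]
tool_rot: [2.033, 2.39, 0.01]
contact_force: [0.7, -0.4, 0.2]
opening: 0.0427
grip_force: 0.0
(array([-0.2915, -0.1449,  0.0199]), np.float64(17.22332440142091))
(array([-0.1338,  0.0043,  0.0211]), np.float64(-1.9766755985790923))
```

```bash
python3 -m crank '[{"offset":[-0.04,-0.02,0.02],"twist":[0,0,3]},{"offset":[-0.08,-0.04,0.02],"twist":[0,0,6]},{"offset":[-0.12,-0.06,0.02],"twist":[0,0,9]},{"offset":[-0.16,-0.08,0.02],"twist":[0,0,12]},{"offset":[-0.20,-0.10,0.02],"twist":[0,0,15]},{"offset":[-0.25,-0.12,0.02],"twist":[0,0,17.2]},{"offset":[-0.2915,-0.145,0.06],"twist":[0,0,17.2]},{"offset":[-0.2915,-0.145,0.11],"twist":[0,0,17.2]},{"offset":[-0.2915,-0.145,0.16],"twist":[0,0,17.2]},{"offset":[-0.2915,-0.145,0.21],"twist":[0,0,17.2]},{"offset":[-0.2915,-0.145,0.25],"twist":[0,0,17.2]},{"offset":[-0.2915,-0.145,0.25],"twist":[0,0,17.2]}]' 1
python3 - <<'E'
from h import *
im=get_image("top");cv2.imwrite("pics/t1.png",cv2.resize(im[130:300,100:400,::-1],None,fx=2.6,fy=2.6,interpolation=2))
print(rel([.466,-.0415,.055],-8.2))
for u,v in[(373,203),(425,210),(364,260)]:
    m=np.zeros(im.shape[:2],np.uint8);m[v-15:v+15,u-15:u+15]=1
    P=p2w("top",np.argwhere((m>0)&(im.min(2)>205))[:,::-1],.08)[:,:2]
    print(len(P),P.mean(0))
E
```

```text
t: 9.9
tool_pos: [0.4613, -0.041, 0.1808]
tool_rot: [-2.364, -2.056, 0.01]
contact_force: [-0.9, 0.6, 0.6]
opening: 0.0858
grip_force: 0.0
(array([0.0003, 0.0033, 0.1291]), np.float64(0.2164830041829191))
259 [ 0.6157 -0.2144]
265 [ 0.5912 -0.3586]
270 [ 0.4578 -0.1846]
```

View pics/t1.png

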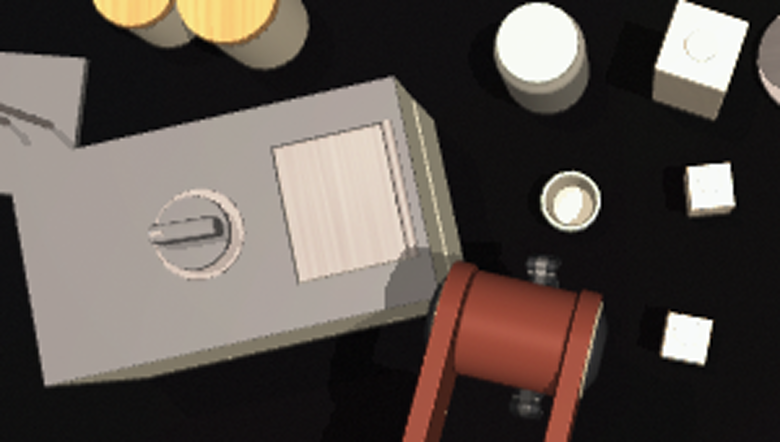

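```bash
python3 -m crank '[{"offset":[0,0.003,0.04],"twist":[0,0,0]},{"offset":[0,0.003,0.08],"twist":[0,0,0]},{"offset":[0,0.003,0.11],"twist":[0,0,0]},{"offset":[0,0.003,0.125],"twist":[0,0,0]},{"offset":[0,0.003,0.125],"twist":[0,0,0]}]'
python3 -m crank '[{"offset":[0,0,0],"twist":[0,0,0]},{"offset":[0,0,0],"twist":[0,0,0]},{"offset":[0,0,0],"twist":[0,0,0]},{"offset":[0,0,0],"twist":[0,0,0]},{"offset":[0,0,0],"twist":[0,0,0]}]' 0 25
python3 - <<'E'
from h import *
print(rel([.4655,-.0415,.42],11.2))
print(rel([.591,.150,.42],11.2))
E
```

```text
t: 10.58
tool_pos: [0.4684, -0.0423, 0.0619]
tool_rot: [2.371, 2.061, 0.0]
contact_force: [-0.2, 0.3, 0.0]
opening: 0.0853
grip_force: 0.0
t: 11.2
tool_pos: [0.4689, -0.0425, 0.0629]
tool_rot: [2.369, 2.06, 0.002]
contact_force: [-1.9, -0.0, 6.3]
opening: 0.0456
grip_force: 25.9
(array([ 0.0004, -0.0028, -0.3571]), np.float64(-19.18831081882135))
(array([ 0.2075,  0.0949, -0.357 ]), np.float64(-19.18831081882135))
```

```bash
python3 -m crank '[{"offset":[0,0,-0.03],"twist":[0,0,0]},{"offset":[0,0,-0.07],"twist":[0,0,0]},{"offset":[0,0,-0.11],"twist":[0,0,0]},{"offset":[0,0,-0.15],"twist":[0,0,0]},{"offset":[0,0,-0.19],"twist":[0,0,0]},{"offset":[0,0,-0.23],"twist":[0,0,0]},{"offset":[0,0,-0.27],"twist":[0,0,-4]},{"offset":[0,0,-0.31],"twist":[0,0,-8]},{"offset":[0.02,0.01,-0.35],"twist":[0,0,-12]},{"offset":[0.05,0.02,-0.357],"twist":[0,0,-16]},{"offset":[0.09,0.04,-0.357],"twist":[0,0,-19.2]},{"offset":[0.13,0.055,-0.357],"twist":[0,0,-19.2]},{"offset":[0.17,0.073,-0.357],"twist":[0,0,-19.2]},{"offset":[0.2,0.085,-0.357],"twist":[0,0,-19.2]},{"offset":[0.2075,0.09,-0.357],"twist":[0,0,-19.2]},{"offset":[0.2075,0.09,-0.357],"twist":[0,0,-19.2]}]'
python3 - <<'E'
from h import *
im=get_image("scene");cv2.imwrite("pics/s1.png",cv2.resize(im[40:280,220:440,::-1],None,fx=2.5,fy=2.5,interpolation=2))
print(rel([.586,.150,.30],11.2))
E
```

```text
t: 13.2
tool_pos: [0.5858, 0.1506, 0.4179]
tool_rot: [-1.993, -2.428, 0.002]
contact_force: [0.4, 0.3, -0.4]
opening: 0.0458
grip_force: 26.1
(array([-0.0001,  0.0003,  0.1182]), np.float64(-0.016043343622826))
```

View pics/s1.png

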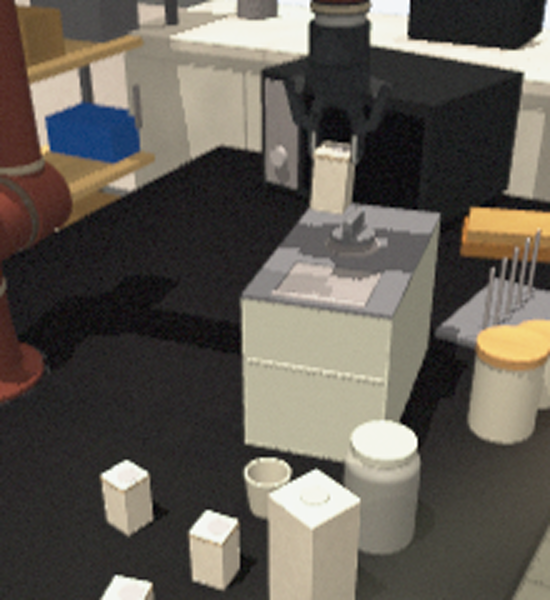

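The scene view shows the carton upright in the grip over the bin, the knob popped up and turned, and the other cartons in place. Lowering in now.

```bash
python3 -m crank '[{"offset":[0,0,0.04],"twist":[0,0,0]},{"offset":[0,0,0.07],"twist":[0,0,0]},{"offset":[0,0,0.10],"twist":[0,0,0]},{"offset":[0,0,0.12],"twist":[0,0,0]},{"offset":[0,0,0.14],"twist":[0,0,0]},{"offset":[0,0,0.16],"twist":[0,0,0]},{"offset":[0,0,0.18],"twist":[0,0,0]},{"offset":[0,0,0.18],"twist":[0,0,0]}]'
python3 -m crank '[{"offset":[0,0,0.015],"twist":[0,0,0]},{"offset":[0,0,0.03],"twist":[0,0,0]},{"offset":[0,0,0.043],"twist":[0,0,0]},{"offset":[0,0,0.043],"twist":[0,0,0]}]'
```

```text
t: 14.25
tool_pos: [0.5846, 0.1507, 0.2354]
tool_rot: [-1.992, -2.425, 0.005]
contact_force: [-0.2, 0.7, -0.3]
opening: 0.0455
grip_force: 26.1
t: 14.75
tool_pos: [0.5848, 0.1506, 0.1931]
tool_rot: [-1.992, -2.426, 0.004]
contact_force: [0.5, 1.0, -1.1]
opening: 0.0458
grip_force: 26.1
```

```bash
python3 -m crank '[{"offset":[0,0,0],"twist":[0,0,0]},{"offset":[0,0,0],"twist":[0,0,0]},{"offset":[0,0,0],"twist":[0,0,0]},{"offset":[0,0,0],"twist":[0,0,0]},{"offset":[0,0,0],"twist":[0,0,0]},{"offset":[0,0,0],"twist":[0,0,0]}]' 0.75
python3 -m crank '[{"offset":[0,0,-0.03],"twist":[0,0,0]},{"offset":[0,0,-0.06],"twist":[0,0,0]},{"offset":[0,0,-0.10],"twist":[0,0,0]},{"offset":[0,0,-0.15],"twist":[0,0,0]},{"offset":[0,0,-0.20],"twist":[0,0,0]},{"offset":[0,0,-0.22],"twist":[0,0,0]},{"offset":[0,0,-0.22],"twist":[0,0,0]}]'
python3 - <<'E'
from h import *
im=get_image("scene");cv2.imwrite("pics/s2.png",cv2.resize(im[40:280,220:440,::-1],None,fx=2.5,fy=2.5,interpolation=2))
im=get_image("top")
for u,v in[(373,203),(425,210),(364,260)]:
    m=np.zeros(im.shape[:2],np.uint8);m[v-25:v+25,u-25:u+25]=1
    P=p2w("top",np.argwhere((m>0)&(im.min(2)>205))[:,::-1],.08)[:,:2]
    print(len(P),P.mean(0),cv2.minAreaRect((P*1000).astype(np.float32)))
print(rel([.458,-.185,.42],-12.5))
E
```

```text
t: 15.5
tool_pos: [0.5859, 0.1507, 0.1954]
tool_rot: [1.994, 2.428, 0.0]
contact_force: [-1.0, 1.0, 0.6]
opening: 0.0641
grip_force: 0.4
t: 16.38
tool_pos: [0.5862, 0.1507, 0.4163]
tool_rot: [1.993, 2.427, 0.002]
contact_force: [0.0, 0.1, -0.1]
opening: 0.0642
grip_force: 0.0
260 [ 0.6156 -0.2144] ((615.7996215820312, -214.44351196289062), (43.5638427734375, 43.95683288574219), 88.5150146484375)
265 [ 0.5912 -0.3586] ((591.3086547851562, -358.666259765625), (43.95903778076172, 44.18679428100586), 14.536165237426758)
270 [ 0.4578 -0.1846] ((457.95635986328125, -184.66696166992188), (44.02237319946289, 43.638832092285156), 77.46776580810547)
(array([-0.3045, -0.1903, -0.0068]), np.float64(23.708402428072787))
```

View pics/s2.png

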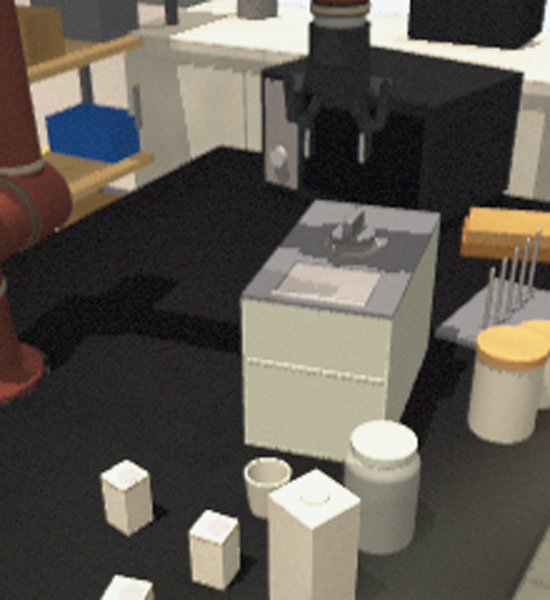

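Flap shut, carton gone. On to the next carton at (0.458,-0.185).

```bash
python3 -m crank '[{"offset":[-0.04,-0.025,0],"twist":[0,0,3]},{"offset":[-0.08,-0.05,0],"twist":[0,0,6]},{"offset":[-0.12,-0.075,0],"twist":[0,0,9]},{"offset":[-0.16,-0.10,0],"twist":[0,0,13]},{"offset":[-0.20,-0.125,0],"twist":[0,0,17]},{"offset":[-0.24,-0.15,0.02],"twist":[0,0,20]},{"offset":[-0.28,-0.175,0.06],"twist":[0,0,23.7]},{"offset":[-0.3045,-0.190,0.10],"twist":[0,0,23.7]},{"offset":[-0.3045,-0.190,0.15],"twist":[0,0,23.7]},{"offset":[-0.3045,-0.190,0.20],"twist":[0,0,23.7]},{"offset":[-0.3045,-0.190,0.24],"twist":[0,0,23.7]},{"offset":[-0.3045,-0.190,0.24],"twist":[0,0,23.7]},{"offset":[-0.3045,-0.190,0.24],"twist":[0,0,23.7]}]' 1
cat > look.py <<'E'
from h import *
import sys
im=get_image("top")
white=(im.min(2)>205).astype(np.uint8); white[:180]=0; white[:,:285]=0;white[300:]=0
n,l,s,c=cv2.connectedComponentsWithStats(white)
for i in range(1,n):
    if 60<s[i,4]<500:
        P=p2w("top",np.argwhere(l==i)[:,::-1],.08)[:,:2]; r=cv2.minAreaRect((P*1000).astype(np.float32))
        print(s[i,4],P.mean(0),np.round(r[1]),round(r[2],1))
a=list(map(float,sys.argv[1:]))
if a: print(rel(a[:3],a[3]))
E
python3 look.py .458 -.1847 .058 -12.5
```

```text
t: 18.1
tool_pos: [0.4588, -0.1849, 0.1757]
tool_rot: [-2.45, -1.967, 0.0]
contact_force: [0.3, -1.9, 0.6]
opening: 0.0852
grip_force: 0.0
259 [ 0.6157 -0.2144] [44. 44.] 88.5
265 [ 0.5912 -0.3586] [44. 44.] 14.5
116 [ 0.6001 -0.0643] [27. 36.] 88.8
(array([ 0.0003, -0.0018,  0.1189]), np.float64(0.017780131051608805))
```

```bash
python3 -m crank '[{"offset":[0,0,0.04],"twist":[0,0,0]},{"offset":[0,0,0.08],"twist":[0,0,0]},{"offset":[0,0,0.11],"twist":[0,0,0]},{"offset":[0,0,0.117],"twist":[0,0,0]},{"offset":[0,0,0.117],"twist":[0,0,0]}]'
python3 -m crank '[{"offset":[0,0,0],"twist":[0,0,0]},{"offset":[0,0,0],"twist":[0,0,0]},{"offset":[0,0,0],"twist":[0,0,0]},{"offset":[0,0,0],"twist":[0,0,0]},{"offset":[0,0,0],"twist":[0,0,0]}]' 0 25
python3 - <<'E'
from h import *
print(rel([.586,.150,.42],11.2))
E
```

```text
t: 18.77
tool_pos: [0.4598, -0.1855, 0.0599]
tool_rot: [2.448, 1.965, 0.001]
contact_force: [0.4, 0.7, 0.1]
opening: 0.0857
grip_force: 0.0
t: 19.4
tool_pos: [0.4595, -0.1854, 0.0598]
tool_rot: [2.448, 1.966, 0.001]
contact_force: [-2.2, -0.0, 7.1]
opening: 0.0458
grip_force: 26.8
(array([ 0.3546,  0.0516, -0.3604]), np.float64(-23.684330324836438))
```

```bash
python3 -m crank '[{"offset":[0,0,-0.03],"twist":[0,0,0]},{"offset":[0,0,-0.07],"twist":[0,0,0]},{"offset":[0,0,-0.11],"twist":[0,0,0]},{"offset":[0,0,-0.15],"twist":[0,0,0]},{"offset":[0,0,-0.19],"twist":[0,0,0]},{"offset":[0.01,0,-0.23],"twist":[0,0,-4]},{"offset":[0.03,0.005,-0.27],"twist":[0,0,-8]},{"offset":[0.06,0.01,-0.31],"twist":[0,0,-12]},{"offset":[0.10,0.015,-0.34],"twist":[0,0,-16]},{"offset":[0.14,0.02,-0.36],"twist":[0,0,-20]},{"offset":[0.18,0.025,-0.36],"twist":[0,0,-23.7]},{"offset":[0.22,0.03,-0.36],"twist":[0,0,-23.7]},{"offset":[0.26,0.037,-0.36],"twist":[0,0,-23.7]},{"offset":[0.30,0.044,-0.36],"twist":[0,0,-23.7]},{"offset":[0.335,0.049,-0.36],"twist":[0,0,-23.7]},{"offset":[0.3546,0.0516,-0.36],"twist":[0,0,-23.7]},{"offset":[0.3546,0.0516,-0.36],"twist":[0,0,-23.7]},{"offset":[0.3546,0.0516,-0.36],"twist":[0,0,-23.7]}]'
python3 - <<'E'
from h import *
im=get_image("scene");cv2.imwrite("pics/s3.png",cv2.resize(im[40:280,220:440,::-1],None,fx=2,fy=2,interpolation=2))
print(rel([.586,.150,.193],11.2))
E
```

```text
t: 21.65
tool_pos: [0.5856, 0.1493, 0.4184]
tool_rot: [1.995, 2.427, -0.001]
contact_force: [0.3, -0.9, -0.3]
opening: 0.0458
grip_force: 26.3
(array([0.0009, 0.0005, 0.2255]), np.float64(-0.060822422972918844))
```

View pics/s3.png

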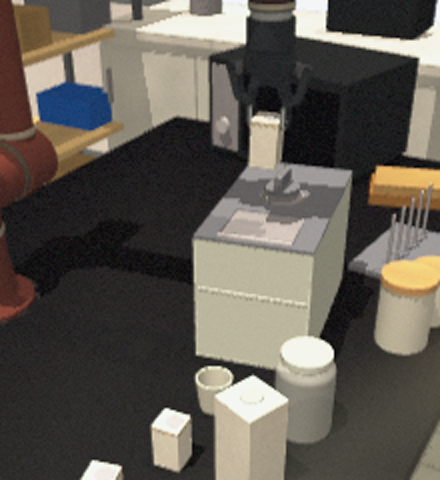

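The second carton is held upright over the flap.

```bash
python3 -m crank '[{"offset":[0,0,0.04],"twist":[0,0,0]},{"offset":[0,0,0.07],"twist":[0,0,0]},{"offset":[0,0,0.10],"twist":[0,0,0]},{"offset":[0,0,0.12],"twist":[0,0,0]},{"offset":[0,0,0.14],"twist":[0,0,0]},{"offset":[0,0,0.16],"twist":[0,0,0]},{"offset":[0,0,0.18],"twist":[0,0,0]},{"offset":[0,0,0.195],"twist":[0,0,0]},{"offset":[0,0,0.21],"twist":[0,0,0]},{"offset":[0,0,0.223],"twist":[0,0,0]},{"offset":[0,0,0.223],"twist":[0,0,0]}]'
python3 -m crank '[{"offset":[0,0,0],"twist":[0,0,0]},{"offset":[0,0,0],"twist":[0,0,0]},{"offset":[0,0,0],"twist":[0,0,0]},{"offset":[0,0,0],"twist":[0,0,0]},{"offset":[0,0,0],"twist":[0,0,0]},{"offset":[0,0,0],"twist":[0,0,0]}]' 0.75
python3 -m crank '[{"offset":[0,0,-0.03],"twist":[0,0,0]},{"offset":[0,0,-0.06],"twist":[0,0,0]},{"offset":[0,0,-0.10],"twist":[0,0,0]},{"offset":[0,0,-0.15],"twist":[0,0,0]},{"offset":[0,0,-0.20],"twist":[0,0,0]},{"offset":[0,0,-0.22],"twist":[0,0,0]},{"offset":[0,0,-0.22],"twist":[0,0,0]}]'
python3 look.py .616 -.2144 .42 -1.5
python3 -c "
from h import *
im=get_image('scene');cv2.imwrite('pics/s4.png',cv2.resize(im[40:280,220:440,::-1],None,fx=2,fy=2,interpolation=2))"
```

```text
t: 23.08
tool_pos: [0.5849, 0.1501, 0.1935]
tool_rot: [-1.992, -2.426, 0.003]
contact_force: [-0.4, 0.6, -0.9]
opening: 0.0457
grip_force: 26.3
t: 23.82
tool_pos: [0.5858, 0.1501, 0.1953]
tool_rot: [1.994, 2.428, 0.0]
contact_force: [1.3, 0.3, 0.3]
opening: 0.0641
grip_force: 0.4
t: 24.7
tool_pos: [0.5861, 0.1501, 0.4163]
tool_rot: [1.993, 2.427, 0.002]
contact_force: [0.1, -0.4, 0.5]
opening: 0.0637
grip_force: 0.0
260 [ 0.6156 -0.2144] [44. 44.] 88.5
265 [ 0.5912 -0.3586] [44. 44.] 14.5
116 [ 0.6001 -0.0643] [27. 36.] 88.8
(array([-0.3634, -0.0411, -0.0061]), np.float64(12.706316515220408))
```

View pics/s4.png

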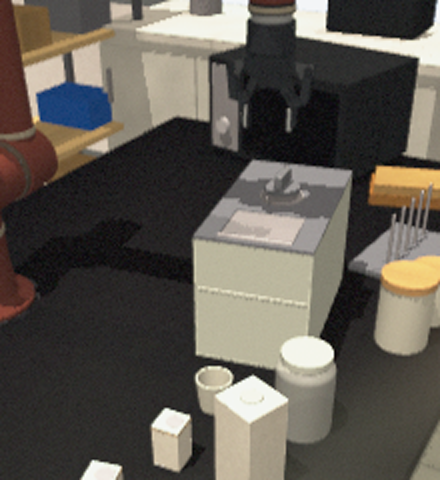

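Second carton in and the flap shut. Next is (0.616,-0.214).

```bash
python3 -m crank '[{"offset":[-0.04,-0.005,0],"twist":[0,0,2]},{"offset":[-0.08,-0.01,0],"twist":[0,0,4]},{"offset":[-0.12,-0.014,0],"twist":[0,0,6]},{"offset":[-0.16,-0.018,0],"twist":[0,0,8]},{"offset":[-0.20,-0.023,0],"twist":[0,0,10]},{"offset":[-0.24,-0.027,0],"twist":[0,0,12]},{"offset":[-0.28,-0.032,0],"twist":[0,0,12.7]},{"offset":[-0.32,-0.036,0.02],"twist":[0,0,12.7]},{"offset":[-0.35,-0.04,0.06],"twist":[0,0,12.7]},{"offset":[-0.3634,-0.041,0.10],"twist":[0,0,12.7]},{"offset":[-0.3634,-0.041,0.15],"twist":[0,0,12.7]},{"offset":[-0.3634,-0.041,0.20],"twist":[0,0,12.7]},{"offset":[-0.3634,-0.041,0.23],"twist":[0,0,12.7]},{"offset":[-0.3634,-0.041,0.23],"twist":[0,0,12.7]},{"offset":[-0.3634,-0.041,0.23],"twist":[0,0,12.7]}]' 1
python3 look.py .616 -.2144 .058 -1.5
```

```text
t: 26.68
tool_pos: [0.6162, -0.2143, 0.1854]
tool_rot: [-2.25, -2.192, 0.0]
contact_force: [-0.5, 0.1, 0.5]
opening: 0.0852
grip_force: 0.0
265 [ 0.5912 -0.3586] [44. 44.] 14.5
(array([ 0.0002, -0.0011,  0.1287]), np.float64(0.014655338156757125))
```

```bash
python3 -m crank '[{"offset":[0,0,0.04],"twist":[0,0,0]},{"offset":[0,0,0.08],"twist":[0,0,0]},{"offset":[0,0,0.11],"twist":[0,0,0]},{"offset":[0,0,0.127],"twist":[0,0,0]},{"offset":[0,0,0.127],"twist":[0,0,0]}]'
python3 -m crank '[{"offset":[0,0,0],"twist":[0,0,0]},{"offset":[0,0,0],"twist":[0,0,0]},{"offset":[0,0,0],"twist":[0,0,0]},{"offset":[0,0,0],"twist":[0,0,0]},{"offset":[0,0,0],"twist":[0,0,0]}]' 0 25
python3 - <<'E'
from h import *
print(rel([.586,.150,.42],11.2))
E
```

```text
t: 27.35
tool_pos: [0.6162, -0.2142, 0.0582]
tool_rot: [-2.25, -2.192, 0.0]
contact_force: [-0.8, 0.5, 0.1]
opening: 0.0856
grip_force: 0.0
t: 27.98
tool_pos: [0.6173, -0.2148, 0.0604]
tool_rot: [2.248, 2.191, 0.001]
contact_force: [-1.5, 0.2, 5.5]
opening: 0.0469
grip_force: 24.6
(array([ 0.3634, -0.0398, -0.3601]), np.float64(-12.685359717689636))
```

```bash
python3 -m crank '[{"offset":[0,0,-0.03],"twist":[0,0,0]},{"offset":[0,0,-0.07],"twist":[0,0,0]},{"offset":[0,0,-0.11],"twist":[0,0,0]},{"offset":[0,0,-0.15],"twist":[0,0,0]},{"offset":[0,0,-0.19],"twist":[0,0,0]},{"offset":[0.01,0,-0.23],"twist":[0,0,-2]},{"offset":[0.03,0,-0.27],"twist":[0,0,-4]},{"offset":[0.06,-0.005,-0.31],"twist":[0,0,-6]},{"offset":[0.10,-0.01,-0.34],"twist":[0,0,-8]},{"offset":[0.14,-0.015,-0.36],"twist":[0,0,-10]},{"offset":[0.18,-0.02,-0.36],"twist":[0,0,-12.7]},{"offset":[0.22,-0.024,-0.36],"twist":[0,0,-12.7]},{"offset":[0.26,-0.028,-0.36],"twist":[0,0,-12.7]},{"offset":[0.30,-0.033,-0.36],"twist":[0,0,-12.7]},{"offset":[0.34,-0.037,-0.36],"twist":[0,0,-12.7]},{"offset":[0.3634,-0.04,-0.36],"twist":[0,0,-12.7]},{"offset":[0.3634,-0.04,-0.36],"twist":[0,0,-12.7]},{"offset":[0.3634,-0.04,-0.36],"twist":[0,0,-12.7]}]'
python3 - <<'E'
from h import *
im=get_image("scene");cv2.imwrite("pics/s5.png",cv2.resize(im[40:320,220:440,::-1],None,fx=2,fy=2,interpolation=2))
print(rel([.586,.150,.193],11.2))
E
```

```text
t: 30.22
tool_pos: [0.5857, 0.1495, 0.4182]
tool_rot: [1.994, 2.427, -0.001]
contact_force: [0.1, -0.2, 0.1]
opening: 0.0467
grip_force: 25.1
(array([0.0008, 0.0004, 0.2252]), np.float64(-0.04355133330018646))
```

View pics/s5.png

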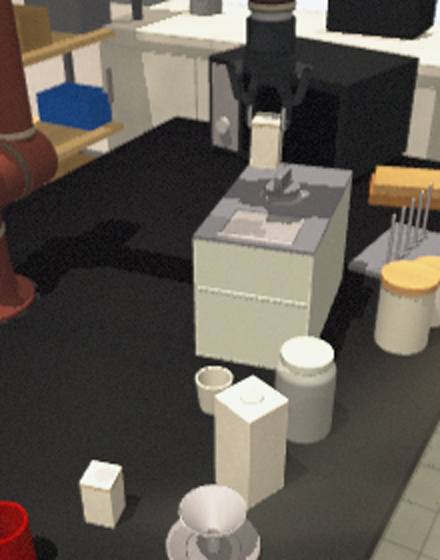

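The third carton is held well. One carton remains on the ledge, at about crop (103,490).

```bash
python3 -m crank '[{"offset":[0,0,0.04],"twist":[0,0,0]},{"offset":[0,0,0.07],"twist":[0,0,0]},{"offset":[0,0,0.10],"twist":[0,0,0]},{"offset":[0,0,0.12],"twist":[0,0,0]},{"offset":[0,0,0.14],"twist":[0,0,0]},{"offset":[0,0,0.16],"twist":[0,0,0]},{"offset":[0,0,0.18],"twist":[0,0,0]},{"offset":[0,0,0.195],"twist":[0,0,0]},{"offset":[0,0,0.21],"twist":[0,0,0]},{"offset":[0,0,0.223],"twist":[0,0,0]},{"offset":[0,0,0.223],"twist":[0,0,0]}]'
python3 -m crank '[{"offset":[0,0,0],"twist":[0,0,0]},{"offset":[0,0,0],"twist":[0,0,0]},{"offset":[0,0,0],"twist":[0,0,0]},{"offset":[0,0,0],"twist":[0,0,0]},{"offset":[0,0,0],"twist":[0,0,0]},{"offset":[0,0,0],"twist":[0,0,0]}]' 0.75
python3 -m crank '[{"offset":[0,0,-0.03],"twist":[0,0,0]},{"offset":[0,0,-0.06],"twist":[0,0,0]},{"offset":[0,0,-0.10],"twist":[0,0,0]},{"offset":[0,0,-0.15],"twist":[0,0,0]},{"offset":[0,0,-0.20],"twist":[0,0,0]},{"offset":[0,0,-0.22],"twist":[0,0,0]},{"offset":[0,0,-0.22],"twist":[0,0,0]}]'
python3 look.py .5912 -.3586 .42 14.5
python3 -c "
from h import *
im=get_image('scene');cv2.imwrite('pics/s6.png',cv2.resize(im[40:280,220:440,::-1],None,fx=2,fy=2,interpolation=2))"
```

```text
t: 31.65
tool_pos: [0.5848, 0.15, 0.1936]
tool_rot: [-1.993, -2.426, 0.003]
contact_force: [-0.9, 1.0, -1.0]
opening: 0.0468
grip_force: 25.0
t: 32.4
tool_pos: [0.5857, 0.15, 0.1954]
tool_rot: [1.994, 2.428, 0.0]
contact_force: [0.5, -0.0, 0.8]
opening: 0.064
grip_force: 0.4
t: 33.28
tool_pos: [0.586, 0.15, 0.4162]
tool_rot: [1.993, 2.427, 0.002]
contact_force: [0.2, 1.1, -0.3]
opening: 0.0642
grip_force: 0.0
265 [ 0.5912 -0.3586] [44. 44.] 14.5
116 [ 0.6001 -0.0643] [27. 36.] 88.8
(array([-0.5   , -0.0933, -0.006 ]), np.float64(-3.2879716398169023))
```

View pics/s6.png

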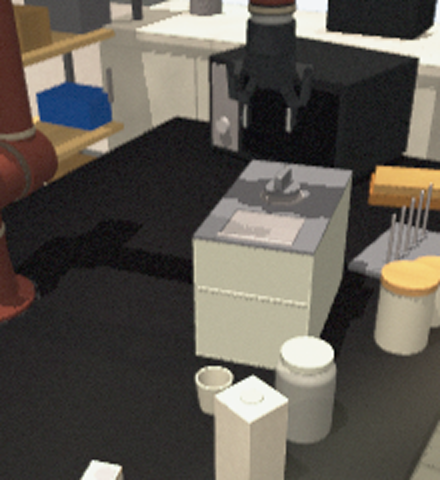

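Third in, flap shut. On to the last.

```bash
python3 -m crank '[{"offset":[-0.04,-0.007,0],"twist":[0,0,0]},{"offset":[-0.08,-0.015,0],"twist":[0,0,0]},{"offset":[-0.12,-0.022,0],"twist":[0,0,0]},{"offset":[-0.17,-0.032,0],"twist":[0,0,0]},{"offset":[-0.22,-0.041,0],"twist":[0,0,0]},{"offset":[-0.27,-0.05,0],"twist":[0,0,-1]},{"offset":[-0.32,-0.06,0],"twist":[0,0,-2]},{"offset":[-0.37,-0.069,0],"twist":[0,0,-3.3]},{"offset":[-0.42,-0.078,0.02],"twist":[0,0,-3.3]},{"offset":[-0.46,-0.086,0.05],"twist":[0,0,-3.3]},{"offset":[-0.49,-0.092,0.10],"twist":[0,0,-3.3]},{"offset":[-0.5,-0.093,0.15],"twist":[0,0,-3.3]},{"offset":[-0.5,-0.093,0.20],"twist":[0,0,-3.3]},{"offset":[-0.5,-0.093,0.24],"twist":[0,0,-3.3]},{"offset":[-0.5,-0.093,0.24],"twist":[0,0,-3.3]},{"offset":[-0.5,-0.093,0.24],"twist":[0,0,-3.3]}]' 1
python3 look.py .5912 -.3586 .058 14.5
```

```text
t: 35.38
tool_pos: [0.5917, -0.3585, 0.1756]
tool_rot: [-1.923, -2.484, 0.0]
contact_force: [0.5, 0.2, 1.4]
opening: 0.0856
grip_force: 0.0
116 [ 0.6001 -0.0643] [27. 36.] 88.8
146 [ 0.5841 -0.3578] [40. 36.] 32.4
(array([ 0.0009, -0.0012,  0.1193]), np.float64(0.017473504302728315))
```

```bash
python3 -m crank '[{"offset":[0,0,0.04],"twist":[0,0,0]},{"offset":[0,0,0.08],"twist":[0,0,0]},{"offset":[0,0,0.11],"twist":[0,0,0]},{"offset":[0,0,0.118],"twist":[0,0,0]},{"offset":[0,0,0.118],"twist":[0,0,0]}]'
python3 -m crank '[{"offset":[0,0,0],"twist":[0,0,0]},{"offset":[0,0,0],"twist":[0,0,0]},{"offset":[0,0,0],"twist":[0,0,0]},{"offset":[0,0,0],"twist":[0,0,0]},{"offset":[0,0,0],"twist":[0,0,0]}]' 0 25
python3 - <<'E'
from h import *
print(rel([.586,.150,.42],11.2))
E
```

```text
t: 36.05
tool_pos: [0.5926, -0.3591, 0.0591]
tool_rot: [1.922, 2.482, 0.0]
contact_force: [0.1, 0.5, -0.7]
opening: 0.0858
grip_force: 0.0
t: 36.67
tool_pos: [0.5923, -0.3592, 0.0592]
tool_rot: [1.922, 2.482, -0.0]
contact_force: [-1.3, 0.1, 4.9]
opening: 0.0457
grip_force: 27.4
(array([ 0.4939,  0.1219, -0.3617]), np.float64(3.307641779489245))
```

```bash
python3 -m crank '[{"offset":[0,0,-0.03],"twist":[0,0,0]},{"offset":[0,0,-0.07],"twist":[0,0,0]},{"offset":[0,0,-0.11],"twist":[0,0,0]},{"offset":[0,0,-0.15],"twist":[0,0,0]},{"offset":[0,0,-0.19],"twist":[0,0,0]},{"offset":[0.01,0,-0.23],"twist":[0,0,0]},{"offset":[0.03,0.005,-0.27],"twist":[0,0,1]},{"offset":[0.06,0.013,-0.31],"twist":[0,0,2]},{"offset":[0.10,0.023,-0.34],"twist":[0,0,3.3]},{"offset":[0.15,0.035,-0.36],"twist":[0,0,3.3]},{"offset":[0.20,0.048,-0.36],"twist":[0,0,3.3]},{"offset":[0.25,0.061,-0.36],"twist":[0,0,3.3]},{"offset":[0.30,0.074,-0.36],"twist":[0,0,3.3]},{"offset":[0.35,0.087,-0.36],"twist":[0,0,3.3]},{"offset":[0.40,0.099,-0.36],"twist":[0,0,3.3]},{"offset":[0.44,0.109,-0.36],"twist":[0,0,3.3]},{"offset":[0.475,0.117,-0.36],"twist":[0,0,3.3]},{"offset":[0.494,0.122,-0.36],"twist":[0,0,3.3]},{"offset":[0.494,0.122,-0.36],"twist":[0,0,3.3]},{"offset":[0.494,0.122,-0.36],"twist":[0,0,3.3]}]'
python3 - <<'E'
from h import *
im=get_image("scene");cv2.imwrite("pics/s7.png",cv2.resize(im[40:320,220:440,::-1],None,fx=2,fy=2,interpolation=2))
print(rel([.586,.150,.193],11.2))
E
```

```text
t: 39.17
tool_pos: [0.5862, 0.1493, 0.4171]
tool_rot: [1.995, 2.427, -0.001]
contact_force: [-0.5, 0.4, -0.4]
opening: 0.0454
grip_force: 26.9
(array([0.001 , 0.0001, 0.2242]), np.float64(-0.08009882806717883))
```

View pics/s7.png

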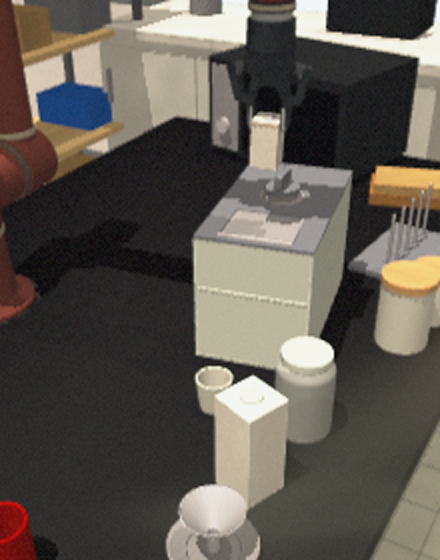

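The last carton is held, and there are none left on the ledge.

```bash
python3 -m crank '[{"offset":[0,0,0.04],"twist":[0,0,0]},{"offset":[0,0,0.07],"twist":[0,0,0]},{"offset":[0,0,0.10],"twist":[0,0,0]},{"offset":[0,0,0.12],"twist":[0,0,0]},{"offset":[0,0,0.14],"twist":[0,0,0]},{"offset":[0,0,0.16],"twist":[0,0,0]},{"offset":[0,0,0.18],"twist":[0,0,0]},{"offset":[0,0,0.195],"twist":[0,0,0]},{"offset":[0,0,0.21],"twist":[0,0,0]},{"offset":[0,0,0.222],"twist":[0,0,0]},{"offset":[0,0,0.222],"twist":[0,0,0]}]'
python3 -m crank '[{"offset":[0,0,0],"twist":[0,0,0]},{"offset":[0,0,0],"twist":[0,0,0]},{"offset":[0,0,0],"twist":[0,0,0]},{"offset":[0,0,0],"twist":[0,0,0]},{"offset":[0,0,0],"twist":[0,0,0]},{"offset":[0,0,0],"twist":[0,0,0]}]' 0.75
python3 -m crank '[{"offset":[0,0,-0.03],"twist":[0,0,0]},{"offset":[0,0,-0.06],"twist":[0,0,0]},{"offset":[0,0,-0.10],"twist":[0,0,0]},{"offset":[0,0,-0.15],"twist":[0,0,0]},{"offset":[0,0,-0.20],"twist":[0,0,0]},{"offset":[0,0,-0.22],"twist":[0,0,0]},{"offset":[0,0,-0.22],"twist":[0,0,0]}]'
python3 look.py .562 .2685 .42 9.2
python3 -c "
from h import *
im=get_image('scene');cv2.imwrite('pics/s8.png',cv2.resize(im[40:320,220:440,::-1],None,fx=2,fy=2,interpolation=2))"
```

```text
t: 40.6
tool_pos: [0.5852, 0.1503, 0.1937]
tool_rot: [-1.993, -2.426, 0.003]
contact_force: [0.2, 1.1, -0.2]
opening: 0.0457
grip_force: 26.8
t: 41.35
tool_pos: [0.586, 0.1503, 0.1954]
tool_rot: [1.994, 2.428, 0.0]
contact_force: [-0.7, 0.0, 0.0]
opening: 0.0644
grip_force: 0.4
t: 42.22
tool_pos: [0.5863, 0.1503, 0.4162]
tool_rot: [1.993, 2.427, 0.002]
contact_force: [-1.1, -0.7, -0.5]
opening: 0.0641
grip_force: 0.0
116 [ 0.6001 -0.0643] [27. 36.] 88.8
(array([ 0.1206, -0.0004, -0.0061]), np.float64(2.0062991073817216))
```

View pics/s8.png

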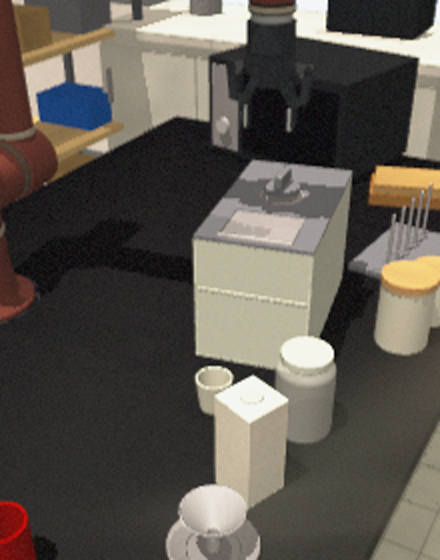

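All four are in and the flap is shut. Back to the knob to lock it.

```bash
python3 -m crank '[{"offset":[0.03,0,-0.005],"twist":[0,0,1]},{"offset":[0.06,0,-0.005],"twist":[0,0,2]},{"offset":[0.09,0,-0.005],"twist":[0,0,3.2]},{"offset":[0.1206,0,-0.005],"twist":[0,0,3.2]},{"offset":[0.1206,0,0.03],"twist":[0,0,3.2]},{"offset":[0.1206,0,0.07],"twist":[0,0,3.2]},{"offset":[0.1206,0,0.105],"twist":[0,0,3.2]},{"offset":[0.1206,0,0.125],"twist":[0,0,3.2]},{"offset":[0.1206,0,0.136],"twist":[0,0,3.2]},{"offset":[0.1206,0,0.136],"twist":[0,0,3.2]}]' 0.5
python3 -m crank '[{"offset":[0,0,0],"twist":[0,0,0]},{"offset":[0,0,0],"twist":[0,0,0]},{"offset":[0,0,0],"twist":[0,0,0]},{"offset":[0,0,0],"twist":[0,0,0]},{"offset":[0,0,0],"twist":[0,0,0]},{"offset":[0,0,0],"twist":[0,0,0]}]' 0 45
python3 -m crank '[{"offset":[0,0,0.003],"twist":[0,0,0]},{"offset":[0,0,0.006],"twist":[0,0,0]},{"offset":[0,0,0.009],"twist":[0,0,0]},{"offset":[0,0,0.012],"twist":[0,0,0]},{"offset":[0,0,0.013],"twist":[0,0,0]},{"offset":[0,0,0.013],"twist":[0,0,0]}]'
```

```text
t: 43.58
tool_pos: [0.5624, 0.2685, 0.2788]
tool_rot: [-2.061, -2.371, 0.001]
contact_force: [0.2, 0.2, 0.3]
opening: 0.0426
grip_force: 0.0
t: 44.32
tool_pos: [0.5624, 0.2687, 0.2794]
tool_rot: [-2.061, -2.371, -0.0]
contact_force: [-4.0, -0.1, 3.9]
opening: 0.0147
grip_force: 47.4
t: 45.08
tool_pos: [0.5625, 0.2687, 0.2675]
tool_rot: [2.061, 2.371, 0.001]
contact_force: [-6.6, -1.6, 7.8]
opening: 0.015
grip_force: 48.0
```

```bash
python3 -m crank '[{"offset":[0,0,0],"twist":[0,0,7]},{"offset":[0,0,0],"twist":[0,0,14]},{"offset":[0,0,0],"twist":[0,0,21]},{"offset":[0,0,0],"twist":[0,0,28]},{"offset":[0,0,0],"twist":[0,0,35]},{"offset":[0,0,0],"twist":[0,0,42]},{"offset":[0,0,0],"twist":[0,0,49]},{"offset":[0,0,0],"twist":[0,0,56]},{"offset":[0,0,0],"twist":[0,0,63]},{"offset":[0,0,0],"twist":[0,0,70]},{"offset":[0,0,0],"twist":[0,0,76]},{"offset":[0,0,0],"twist":[0,0,82]},{"offset":[0,0,0],"twist":[0,0,86]},{"offset":[0,0,0],"twist":[0,0,89]},{"offset":[0,0,0],"twist":[0,0,91]},{"offset":[0,0,0],"twist":[0,0,91]},{"offset":[0,0,0],"twist":[0,0,91]}]'
python3 -c "from h import *;o=get_obs();print(o['contact_force'],o['wrist_torque'],o['tool_pos'],rel([0,0,0],101.2)[1])"
```

```text
t: 47.2
tool_pos: [0.5625, 0.2687, 0.2676]
tool_rot: [3.135, 0.197, 0.001]
contact_force: [-6.1, -0.8, 8.4]
opening: 0.0151
grip_force: 54.3
[-6.1092 -0.8184  8.3705] [-0.3078  1.0044  0.9013] [0.5625 0.2687 0.2676] -4.010004844581488
```

```bash
python3 -m crank '[{"offset":[0,0,-0.002],"twist":[0,0,0]},{"offset":[0,0,-0.004],"twist":[0,0,0]},{"offset":[0,0,-0.004],"twist":[0,0,0]}]'
python3 -m crank '[{"offset":[0,0,0],"twist":[0,0,0]},{"offset":[0,0,0],"twist":[0,0,0]},{"offset":[0,0,0],"twist":[0,0,0]},{"offset":[0,0,-0.04],"twist":[0,0,0]},{"offset":[0,0,-0.08],"twist":[0,0,0]},{"offset":[0,0,-0.12],"twist":[0,0,0]},{"offset":[0.04,0.04,-0.15],"twist":[0,0,0]},{"offset":[0,0.10,-0.15],"twist":[0,0,0]},{"offset":[-0.02,0.16,-0.15],"twist":[0,0,0]},{"offset":[-0.04,0.22,-0.15],"twist":[0,0,0]},{"offset":[-0.06,0.28,-0.15],"twist":[0,0,0]},{"offset":[-0.08,0.34,-0.15],"twist":[0,0,0]},{"offset":[-0.08,0.38,-0.15],"twist":[0,0,0]},{"offset":[-0.08,0.38,-0.15],"twist":[0,0,0]}]' 0.5
python3 look.py
python3 -c "
from h import *
im=get_image('top');cv2.imwrite('pics/t9.png',cv2.resize(im[100:300,90:510,::-1],None,fx=1.9,fy=1.9,interpolation=2))"
```

```text
t: 47.58
tool_pos: [0.5624, 0.2687, 0.2707]
tool_rot: [3.135, 0.197, 0.0]
contact_force: [-4.0, -1.5, 4.6]
opening: 0.015
grip_force: 54.1
t: 49.32
tool_pos: [0.5292, -0.1214, 0.4195]
tool_rot: [3.136, 0.183, -0.001]
contact_force: [0.4, 0.3, -0.3]
opening: 0.0427
grip_force: 0.0
```

View pics/t9.png

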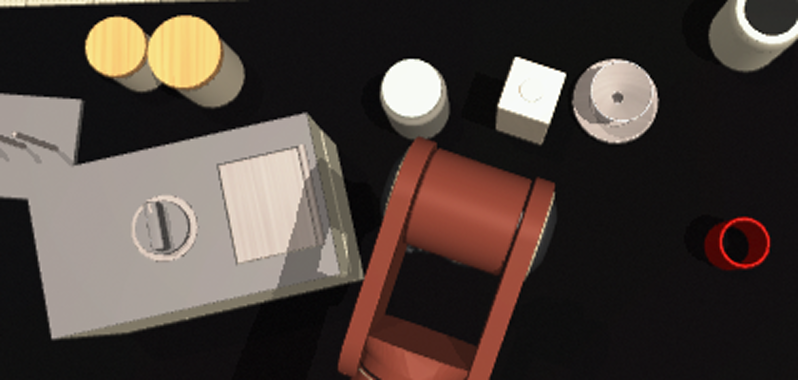

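The view shows the knob bar back along the bin's x at its original low height, the flap flush, no cartons left, and the container, big carton and sleeve unmoved. The arm hides the cup here, but it read the same before locking. I'm handing in.

Run:
```python
from h import *
a=cv2.imread("pics/top0.png")[200:240,155:200].astype(int);b=get_image("top")[200:240,155:200,::-1].astype(int)
print(np.abs(a-b).mean(),np.abs(a-b).max())
print(finish_job())
```

```text
0.570925925925926 32
the job is handed in; nothing more can be done
None
```

The job is handed in at about 49 s of the 210 s allowed: I unlocked the bin, pushed all four small cartons through the flap, which closed behind each, and locked it again; the cup, container, big carton and sleeve were left in place (the arm hid the cup in the final picture, but it hadn't moved when last seen).

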